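Release the glued pen rest from its spring clamp

ROBOT

A 6-joint arm with a two-finger parallel gripper is mounted at the origin on the work surface; the furniture and walls round the work are solid. World frame = base frame: x ahead of the robot, y to its left, z up, the work surface at z = 0. Lengths are in m, angles in rad, forces in N, time in s.
With the tool pointing down it reaches from about 0.375 to 0.975 m from the base axis. Payload 3.8 kg.
Tool frame: the origin (TCP) lies where the fingers leave the gripper's body, on its centre line; the fingertips stand 73 mm ahead of it and the grasp point (between the pads) lies 54 mm ahead of it; z points along the fingers, y is the line along which they close (so a half turn about z gives the same grasp; the last joint's range is limited). The gripper opens to 85 mm and grips with 20 to 120 N. Pads are 22 mm wide; open, the fingers measure 114 mm over their backs; the gripper's body (76 mm by 85 mm) begins 54 mm behind the grasp point. The pads swing forward as they close: fully open they stand 13 mm farther back than shut.
Start: joints at [1.293, 0.264, 1.604, -0, 1.274, -0.037], TCP at [0.161, 0.656, 0.304] pointing down, gripper open.
Joint ranges: [-2.63, 2.63], [-0.94, 2.18], [0.31, 2.57], [-1.31, 4.45], [0, 2.66], [-2.55, 2.55]. Speed limits (rad/s): [2.57, 2.57, 3.14, 3.14, 3.14, 3.14].

INTERFACE

Orientations are given as a rotation vector (axis times angle).
In Python, from workcell import read_state, viewer, bot gives the robot as it stands.
- The arm moves only by the tool jog_arm, never from a script. Its argument "increments" is a list that holds one entry, the list of rows, each a list of 7 numbers: the shift along the tool's x, y, z in units of 30 mm (1.0 is 30 mm), then the turn, a rotation vector about the tool's x, y, z in units of 6 degrees (1.0 is 6 degrees), then the opening, from -1 (shut) to 1 (fully open). A call has exactly 5 rows; each row shifts and turns the commanded pose from where the row before left it, along the tool's axes as they then stand; what a row does not reach is not made up. A row lasts 1/12 s, in which the tool goes at most 41.7 mm and 7.16 degrees, less where a joint would pass 70% of its speed; a pose out of reach is approached as far as the arm can. A call is refused whole if a number of a shift passes 1 or a number of a turn 1, either way. A call with a gripper value outside its range is refused whole. The fingers move at their own pace and stop on an object; "force" is the grip in N (left out, the last holds). Time passes only in rows, so rows that do not move let the fingers close, or fill a call up. It gives the time, the measured TCP pose, the force, the opening and the grip force at its end, in the units of the state.
- read_state(): the state, without advancing time (a new reading comes with each control period).
- viewer.read_camera(name): name is "scene" or "top" or "wrist"; returns (picture, depth): 420x560x3 uint8, blue, green, red; 420x560 float32, m along the optical axis (not along the pixel's ray), 0 where there is no reading.
- viewer.camera_params(name): a dict with "fx", "fy", "cx", "cy" (pixels), "R" (3x3) and "t" (3): a world point X has camera coordinates R X + t; the wrist camera has in their place "hand_eye" (4x4, takes a point from camera to tool coordinates, whose origin is the TCP and whose axes are the flange's). Camera axes: x right, y down, z forward; pixel columns grow to the right and rows downward; lengths in m; the calibration is good to about 2 mm. The wrist camera is an equidistant fisheye: a pixel r from the principal point sees the ray r / f radians off the axis. A picture is of the moment at which its call begins: read the wrist's pose just before it. camera_params takes no time and is no camera call.
- bot.finish_job(): hands the job in; it is judged then, once.
The state is a dict: "time": time; "q": joint angles; "joint_vel": joint speeds; "joint_torque": joint torques, N m; "tool_pos": TCP position; "tcp_rot": TCP orientation; "wrist_force": force on the tool from outside, world axes, zero at the start; "torque": the same for the moment, N m; "width": opening from 0.0 (shut) to 1.0 (fully open); "grip_force": force on a finger pad.
Only numpy, scipy, OpenCV 4.12 (cv2) and the standard library are available. Lean on these libraries where they do the work, as an engineer would, in place of code of your own. Each camera call takes 0.05 s, during which the arm holds its last target. There are 200 camera calls.

TASK

The glue on the wooden pen rest has set. Lift the clamp arm that holds it on the sloping stand until the arm stays open by itself, without letting it snap shut, then take the pen rest off and lay it gently in the free part of the pen tray: flat on the tray's floor, grooves up, lengthwise along the tray. Leave the arm open and leave the pens, the glue stick and everything else where they are.

Things in the scene. Friction and masses are not known exactly. Their poses are not given: they have to be found in the camera images.
- clamp_stand: Fixed wooden stand, base 225 x 100 x 12 mm. Origin on the desk, 30 mm on the near side of the pen rest's middle; x level, from the low (near) to the high end of its bed; y across; z up. The bed, 36 mm wide, rises along +x at 0.45 rad to the level; a ledge 11 mm high at its low end stops the pen rest, hinge ears at the high end. It may be left or right of the tray.
- bed_middle (a point): Point on the bed's surface under the middle of the pen rest, in the stand's frame at (30, 0, 82) mm. Axes as the stand's.
- clamp_hinge (a point): Centre of the clamp arm's hinge pin, in the stand's frame at (110, 0, 158) mm; the pin lies along the stand's y axis.
- clamp_handle (a point): Centre of the black barrel handle at the arm's free end: cylinder 20 mm thick, 36 mm long, along the stand's y, stem on the hinge side. Arm shut: at (3, 0, 138) mm in the stand's frame, 42 mm above the pen rest's face (square to it). Swings on a radius of 109 mm about the hinge. Pinched by its flat ends from straight above, it turns between the fingers with no need to turn the tool.
- clamp_arm (a joint): Angle of the steel clamp arm, rad. 0: shut on the pen rest; grows as the handle is lifted up and over to the high end; back stop 1.65. Its over-centre spring pulls it shut (6 to 10 N at the handle, less as it rises) up to a hold-open point that varies, about 0.9 to 1.2; beyond, it pulls itself open and stays. Let go earlier, it snaps shut. Open means 1.4 or more.
- pen_rest: Light wooden pen rest, 150 x 60 x 18 mm, about 0.12 kg, loose. Origin: middle of its plain underside; x along its length, z out of the face with three long grooves (8 mm wide, 7 mm deep). At the start on the sloping bed under the arm, x up the slope, overhanging the bed 12 mm each side: free to be taken across its 60 mm width by fingers square to the slope.
- pen_tray: Fixed dark shallow tray, 264 x 162 x 16 mm, floor 2 mm thick, walls 2 mm. Origin: middle of the underside. x along its length, y across, z up. The pens lie along its +y wall from y = +40 mm outwards; the rest of the floor is free, and the middle of the free part is at about y = -20 mm.
- marker_green: Marker pen, 132 x 16 x 15 mm, loose in the tray at about y = +65 mm, lying along the tray. Origin: middle of its underside. To be left alone.
- pencil_yellow: Pencil, 168 x 7 x 7 mm, loose in the tray at about y = +48 mm, lying along the tray. Origin: middle of its underside. To be left alone.
- glue_stick: Glue stick standing upright on the desk between and beyond stand and tray, 29 mm in diameter and 91 mm tall. Origin: middle of its foot. To be left alone.
- stapler: Stapler, 150 x 36 x 56 mm, on the left side of the desk. Origin: middle of its underside. To be left alone.

How it is judged:
On the way, in this order (a step that is already met when the one before it is completed fails the run):
1. the clamp arm, lifted past its hold-open point, stays open untouched, with the pen rest still on the bed (value of joint clamp_arm above 1.4 rad and contact force between each of the arm, the fingers and clamp_arm below 0.1 N and distance of pen_rest from where it was at the start of the episode below 0.015 m and distance between the grasp point and clamp_handle above 0.05 m), for 0.2 s.
2. the pen rest is lifted clear of the stand with the arm still open (value of joint clamp_arm above 1.4 rad and distance between pen_rest and bed_middle above 0.06 m and contact force between pen_rest and clamp_stand below 0.05 N), for 0.1 s.
At the end, for the whole second after the job is handed in: The pen rest lies still, released, flat on the tray floor (within 4 mm and 0.06 rad), grooves up, its length within 0.2 rad of the tray's, its middle within 58 mm of the tray's lengthwise and between -52 and +16 mm across; the clamp arm stands open (1.4 rad or more) (z of pen_rest in the frame of pen_tray between -0.002 and 0.006 m and x of pen_rest in the frame of pen_tray between -0.058 and 0.058 m and y of pen_rest in the frame of pen_tray between -0.052 and 0.016 m and angle between pen_rest's own z axis and vertical below 0.06 rad and angle between the x axis of pen_rest and the x axis of pen_tray, either way round below 0.2 rad and linear speed of pen_rest below 0.02 m/s and value of joint clamp_arm above 1.4 rad); the robot touches nothing.
It fails at once if the clamp arm snaps shut (closing faster than 4 rad/s) (velocity of joint clamp_arm below -4 rad/s).
It fails at once if the pen rest is dropped (it falls free of the fingers at over 0.4 m/s, as from a height of over 8 mm) (contact force between the fingers and pen_rest below 0.1 N and linear speed of pen_rest above 0.4 m/s).
It fails at once if a pen in the tray is moved more than 15 mm (distance of any of marker_green, pencil_yellow from where it was at the start of the episode above 0.015 m).
It fails at once if the glue stick or stapler is moved more than 20 mm (distance of any of glue_stick, stapler from where it was at the start of the episode above 0.02 m).
It also fails if it takes over 58 s, if anything falls off the work surface, if the arm or the gripper's body presses on something with over 40 N, if the wrist force passes 120 N, or if a joint passes its speed limit or range.

## Working session

There is one attempt and no reset: what is moved stays moved. The work goes in short steps, Python scripts to look and compute and a tool call to move; the robot and the scene stay as the last step left them, time stands still between calls to the robot, and variables do not carry over. Pictures are saved under pics/ and viewed, at most 10 in all, crops included, and the job is handed in when it is done.

Besides the shell and the picture viewer there is one more tool, called as name(argument=value, ...), one argument or row to a line, values as JSON. jog_arm: Moves the arm, as the interface text tells. Its arguments: {"type":"object","properties":{"increments":{"type":"array","items":{"type":"array","items":{"type":"array","items":{"type":"number"}}}},"force":{"type":"number"}},"required":["increments"]}

```bash
ls; mkdir -p pics; python3 - <<'E'
from workcell import read_state, viewer, bot
import cv2,numpy as np
s=read_state();print({k:np.round(v,3) for k,v in s.items()})
for n in("scene","top"):
    p,d=viewer.read_camera(n);cv2.imwrite(f"pics/{n}0.png",p);np.save(f"pics/{n}0.npy",d)
    print(n,viewer.camera_params(n))
print(viewer.camera_params("wrist"))
E
```

```text
pics
{'time': np.float64(0.0), 'q': array([ 1.293,  0.265,  1.605,  0.   ,  1.274, -0.037]), 'joint_vel': array([-0.001, -0.   , -0.001,  0.   ,  0.002,  0.   ]), 'joint_torque': array([-1.0000e-03, -5.1512e+01, -3.6731e+01, -0.0000e+00,  1.3000e-02,
       -0.0000e+00]), 'tool_pos': array([0.161, 0.655, 0.303]), 'tcp_rot': array([-0.377, -3.118,  0.004]), 'wrist_force': array([0.166, 0.49 , 0.197]), 'torque': array([-0.014, -0.014, -0.006]), 'grip_force': np.float64(0.0), 'width': np.float64(1.001)}
scene {'fx': 396.78900995192737, 'fy': 396.78900995192737, 'cx': 284.62666976914863, 'cy': 209.51518545426762, 'R': array([[ 0.75687869, -0.65349147, -0.00913991],
       [-0.50624631, -0.57737886, -0.64058436],
       [ 0.41333922,  0.4894717 , -0.76783341]]), 't': array([-0.32905632,  0.33959254,  0.72287003])}
top {'fx': 406.0279472794985, 'fy': 406.0279472794985, 'cx': 288.26862652033225, 'cy': 213.5690978759857, 'R': array([[-0.01452606, -0.99989391,  0.00108105],
       [-0.98124851,  0.01404735, -0.1922343 ],
       [ 0.19219872, -0.00385319, -0.98134846]]), 't': array([0.05497946, 0.50185358, 0.97875806])}
{'fx': 325.19226210127806, 'fy': 325.19226210127806, 'cx': 269.1076518545218, 'cy': 204.69737440178233, 'hand_eye': array([[ 1.59593137e-04, -9.53940750e-01, -2.99995034e-01,
         7.67678318e-02],
       [ 9.99999822e-01, -2.04331419e-05,  5.96960266e-04,
         1.03979426e-03],
       [-5.75594565e-04, -2.99995076e-01,  9.53940576e-01,
        -7.08549779e-02],
       [ 0.00000000e+00,  0.00000000e+00,  0.00000000e+00,
         1.00000000e+00]])}
```

View pics/scene0.png

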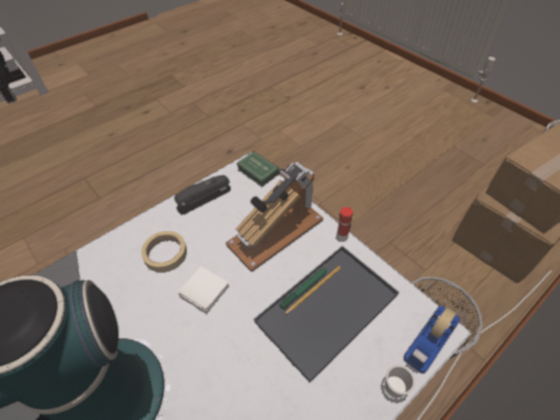

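View pics/top0.png

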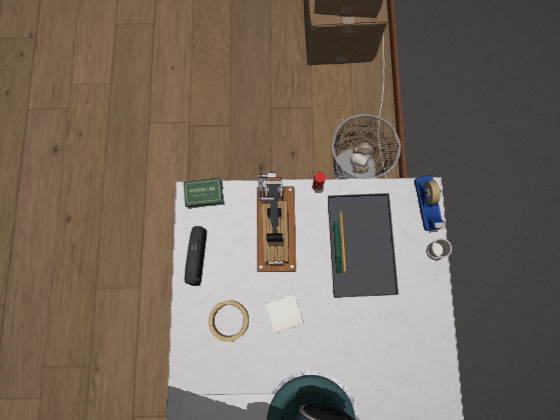

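The scene shows the stand at about (275,215) and the handle at (259,204), with the tray to the right at about (328,310). In the top view the stand base spans (257–296, 186–272), the handle is at (275,238), the tray corners are about (329,196)–(397,296), the pens are on its left side at (337–345, 212–272), and the glue stick is at (319,181). Next I'll measure by mask and depth.

```bash
cat > h.py <<'E'
import numpy as np,cv2
from scipy.spatial.transform import Rotation as Ro
from workcell import read_state, viewer, bot
def cloud(d,c):
    v,u=np.mgrid[:d.shape[0],:d.shape[1]]
    P=np.dstack([(u-c["cx"])/c["fx"]*d,(v-c["cy"])/c["fy"]*d,d])
    return (P-c["t"])@c["R"]
def onplane(uv,c,z):
    uv=np.atleast_2d(uv).astype(float)
    r=np.c_[(uv[:,0]-c["cx"])/c["fx"],(uv[:,1]-c["cy"])/c["fy"],np.ones(len(uv))]@c["R"]
    o=-c["t"]@c["R"]
    return o+r*((z-o[2])/r[:,2])[:,None]
E
python3 - <<'E'
from h import *
np.set_printoptions(precision=4,suppress=True)
for n in("top","scene"):
    p=cv2.imread(f"pics/{n}0.png");d=np.load(f"pics/{n}0.npy");c=viewer.camera_params(n)
    X=cloud(d,c);hsv=cv2.cvtColor(p,cv2.COLOR_BGR2HSV);H,S,V=cv2.split(hsv)
    valid=d>0
    print(n,"desk z",np.median(X[(X[...,2]<.02)&(X[...,2]>-.02)&(V>180)][:,2]))
    def big(m,k=0):
        nn,l,st,ce=cv2.connectedComponentsWithStats(m.astype(np.uint8));i=1+np.argmax(st[1:,4]);return l==i
    desk=valid&(X[...,2]>-.01)&(X[...,0]>.3)&(X[...,0]<1.1)&(abs(X[...,1])<.6)
    # tray: dark low
    t=big(desk&(V<110)&(X[...,2]<.03)&(X[...,1]<.05)&(X[...,1]>-.3))
    q=X[t];r=cv2.minAreaRect(q[:,:2].astype(np.float32)*1000);print("tray",r,np.median(q[:,2]))
    # stand base top z=12mm
    m=big(desk&(S>100)&(X[...,2]>.005)&(X[...,2]<.018)&(X[...,1]>.0))
    q=X[m];print("base",cv2.minAreaRect(q[:,:2].astype(np.float32)*1000),np.median(q[:,2]),cv2.minAreaRect(np.argwhere(m)[:,::-1].astype(np.float32)))
    # red glue
    m=big(desk&(S>150)&((H<6)|(H>174))&(X[...,0]>.7)&(V>90)&(X[...,1]<.05));q=X[m];print("glue",q.mean(0),q.max(0),q.min(0))
    # handle : dark, z .1-.16
    m=big(desk&(V<70)&(X[...,2]>.11)&(X[...,2]<.165)&(X[...,0]<.86));q=X[m];print("handle",len(q),q.mean(0),q.min(0),q.max(0),q[np.argmax(q[:,2])])
    # pens
    m=big(desk&(H>18)&(H<30)&(S>100)&(V>100)&(X[...,2]<.03)&(X[...,1]<.05));q=X[m];print("pencil",q.mean(0),cv2.minAreaRect(q[:,:2].astype(np.float32)*1000))
E
```

```text
top desk z -0.000104471096069282
tray ((429.06744384765625, -140.98655700683594), (260.2744140625, 161.9058380126953), 1.715017557144165) 0.002082583248332966
base ((471.3899230957031, 81.48197174072266), (96.8382339477539, 221.3780517578125), 89.98725891113281) 0.011746294977054648 ((275.4999694824219, 228.99996948242188), (36.99999237060547, 83.99998474121094), 0.0)Traceback (most recent call last):
  File "<stdin>", line 18, in <module>
  File "<stdin>", line 9, in big
    return _wrapfunc(a, 'argmax', axis=axis, out=out, **kwds)
    return bound(*args, **kwds)
ValueError: attempt to get argmax of an empty sequence
```

```bash
python3 - <<'E'
from h import *
np.set_printoptions(precision=4,suppress=True)
for n in("top","scene"):
    p=cv2.imread(f"pics/{n}0.png");d=np.load(f"pics/{n}0.npy");c=viewer.camera_params(n)
    X=cloud(d,c);hsv=cv2.cvtColor(p,cv2.COLOR_BGR2HSV);H,S,V=cv2.split(hsv)
    def big(m):
        nn,l,st,ce=cv2.connectedComponentsWithStats(m.astype(np.uint8));return l==(1+np.argmax(st[1:,4])) if nn>1 else m
    def rep(name,m):
        m=big(m);q=X[m]
        if len(q)==0: print(name,"none");return
        print(n,name,len(q),"mean",q.mean(0),"lo",q.min(0),"hi",q.max(0),"rect",np.round(np.hstack([np.array(x).ravel() for x in cv2.minAreaRect(q[:,:2].astype(np.float32)*1000)]),1))
    box=(d>0)&(X[...,2]>-.01)&(X[...,0]>.25)&(X[...,0]<.8)&(abs(X[...,1])<.4)
    Z=X[...,2];Y=X[...,1]
    rep("tray",box&(V<110)&(Z<.03)&(Y<.0))
    rep("base",box&(S>90)&(Z>.005)&(Z<.018)&(Y>0))
    rep("glue",box&(S>120)&((H<8)|(H>172))&(Z>.03)&(Y<.05))
    rep("handle",box&(V<60)&(Z>.11)&(Z<.165)&(X[...,0]<.5))
    rep("wood",box&(S>60)&(Z>.05)&(Z<.14)&(H>8)&(H<25)&(Y>0))
    rep("high",box&(Z>.155)&(Y>0))
    rep("pencil",box&(H>18)&(H<30)&(S>100)&(V>100)&(Z<.03)&(Y<.0))
E
python3 -c "
import cv2
p=cv2.imread('pics/top0.png')[165:285,235:355];q=cv2.imread('pics/scene0.png')[150:270,215:365]
cv2.imwrite('pics/c.png',cv2.hconcat([cv2.resize(p,(350,350),interpolation=2),cv2.resize(q,(437,350),interpolation=2)]))"
```

```text
top tray 6212 mean [ 0.4251 -0.1435  0.0031] lo [ 0.2934 -0.2246 -0.0053] hi [ 0.5609 -0.0573  0.0208] rect [ 427.3 -141.   263.9  161.9    1.7]
top base 1220 mean [0.4512 0.0779 0.0117] lo [0.3607 0.0331 0.0062] hi [0.5821 0.1299 0.0177] rect [471.4  81.5  96.8 221.4  90. ]
top glue 150 mean [ 0.5829 -0.0295  0.0807] lo [ 0.5719 -0.0444  0.0303] hi [ 0.6008 -0.0172  0.0959] rect [586.4 -30.9  26.5  27.2  59.6]
top handle 140 mean [0.431  0.0804 0.1428] lo [0.4215 0.0631 0.131 ] hi [0.453  0.0974 0.1495] rect [437.3  80.   34.3  31.3  88.7]
top wood 1163 mean [0.4483 0.0802 0.0946] lo [0.3801 0.0509 0.051 ] hi [0.5384 0.1107 0.14  ] rect [459.5  81.1  59.4 158.2  89.2]
top high 319 mean [0.537  0.0837 0.1638] lo [0.5138 0.057  0.155 ] hi [0.5597 0.1143 0.1743] rect [537.1  85.8  45.3  57.8   1.3]
top pencil 140 mean [ 0.441  -0.0918  0.0078] lo [ 0.3713 -0.0973 -0.0016] hi [ 0.5156 -0.0878  0.0127] rect [443.4 -92.2 144.4   7.    1.8]
scene tray 9154 mean [ 0.4201 -0.1484  0.0045] lo [ 0.2929 -0.2286 -0.0017] hi [ 0.5607 -0.0609  0.0212] rect [ 426.7 -144.4  264.1  161.9    1.6]
scene base 1607 mean [0.4688 0.0581 0.0127] lo [0.3605 0.0275 0.008 ] hi [0.5808 0.124  0.0174] rect [470.8  75.2  96.2 220.5  89.5]
scene glue 168 mean [ 0.5823 -0.037   0.0874] lo [ 0.5711 -0.0499  0.0675] hi [ 0.6005 -0.0199  0.0944] rect [585.  -34.7  28.9  27.   50.8]
scene handle 102 mean [0.4281 0.0724 0.1438] lo [0.4208 0.0596 0.1308] hi [0.4397 0.0922 0.1484] rect [430.2  76.   18.5  32.8   2. ]
scene wood 1620 mean [0.4549 0.0692 0.0921] lo [0.3822 0.0465 0.0502] hi [0.5534 0.1068 0.1398] rect [467.7  77.2 171.2  60.    0.5]
scene high 345 mean [0.5349 0.0784 0.1641] lo [0.5129 0.0536 0.1553] hi [0.5605 0.1121 0.1751] rect [535.3  84.2  41.8  62.2  10.1]
scene pencil 2 mean [ 0.4392 -0.0962  0.0089] lo [ 0.4375 -0.0964  0.0088] hi [ 0.4408 -0.0961  0.0089] rect [ 439.2  -96.2    3.3    0.  -173.8]
```

View pics/c.png

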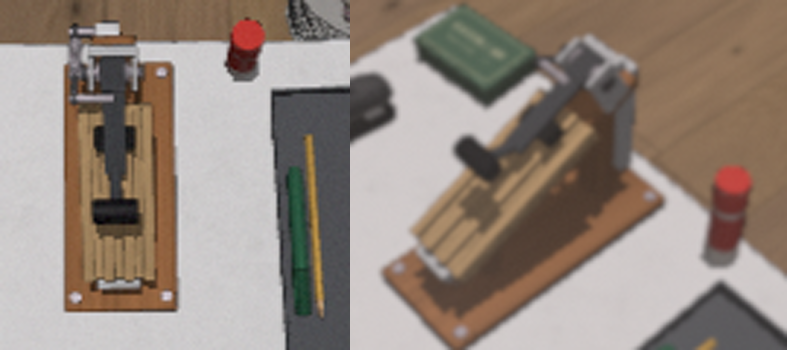

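Both views agree with the given sizes: stand yaw is about 0, the handle is at (275,238) in the top view, about (0.430, 0.078, 0.138) m, and the tray is at about (0.427, -0.142), turned 1.7°. The two cameras differ by about 5 mm in y. I'll write a planning helper and go above the handle.

```bash
cat >> h.py <<'E'
DOWN=np.array([[-1,0,0],[0,1,0],[0,0,-1.]])   # tool x=-world x, y=world y, z down
def plan(waypts,turns_to=None,start=None,dec=2):
    """waypts: list of (pos,R,nrows,grip). prints rows."""
    s=read_state();p=np.array(s["tool_pos"]);R=Ro.from_rotvec(s["tcp_rot"]).as_matrix()
    if start is not None:p,R=start
    rows=[]
    for tp,tR,n,g in waypts:
        for k in range(n,0,-1):
            w=Ro.from_matrix(R.T@tR).as_rotvec()/k
            a=np.round(np.clip(R.T@((np.array(tp)-p)/k)/.03,-1,1),dec); b=np.round(np.clip(np.degrees(w)/6,-1,1),dec)
            p=p+R@a*.03; R=R@Ro.from_rotvec(np.radians(b*6)).as_matrix()
            rows.append([float(x) for x in (*a,*b)]+[g])
    while len(rows)%5: rows.append([0]*6+[rows[-1][6]])
    for i in range(0,len(rows),5): print(rows[i:i+5])
    print("end",p,Ro.from_matrix(R).as_rotvec())
def pose():
    s=read_state();R=Ro.from_rotvec(s["tcp_rot"]).as_matrix()
    print("t",round(float(s["time"]),2),"p",np.round(s["tool_pos"],4),"zaxis",np.round(R[:,2],3),"yaxis",np.round(R[:,1],3),"w",np.round(s["width"],3),"grip",np.round(s["grip_force"],1),"F",np.round(s["wrist_force"],1),"q",np.round(s["q"],2))
E
python3 -c "
from h import *
plan([((.43,.078,.28),DOWN,25,1)])"
```

```text
[[-0.53, -0.66, 0.03, -0.0, -0.0, -0.09, 1], [-0.53, -0.67, 0.03, -0.0, -0.0, -0.09, 1], [-0.52, -0.67, 0.03, -0.0, -0.0, -0.09, 1], [-0.51, -0.68, 0.03, -0.0, -0.0, -0.09, 1], [-0.51, -0.68, 0.03, -0.0, -0.0, -0.09, 1]]
[[-0.5, -0.69, 0.03, -0.0, -0.0, -0.09, 1], [-0.49, -0.69, 0.03, -0.0, -0.0, -0.09, 1], [-0.49, -0.69, 0.03, -0.0, -0.0, -0.09, 1], [-0.48, -0.7, 0.03, -0.0, -0.0, -0.09, 1], [-0.47, -0.7, 0.03, -0.0, -0.0, -0.09, 1]]
[[-0.47, -0.71, 0.03, -0.0, -0.0, -0.09, 1], [-0.46, -0.71, 0.03, -0.0, -0.0, -0.09, 1], [-0.45, -0.72, 0.03, -0.0, -0.0, -0.09, 1], [-0.45, -0.72, 0.03, -0.0, -0.0, -0.09, 1], [-0.44, -0.73, 0.03, -0.0, -0.0, -0.09, 1]]
[[-0.43, -0.73, 0.03, -0.0, -0.0, -0.09, 1], [-0.43, -0.73, 0.03, -0.0, -0.0, -0.1, 1], [-0.42, -0.74, 0.03, -0.0, -0.0, -0.09, 1], [-0.41, -0.74, 0.04, -0.0, -0.0, -0.1, 1], [-0.4, -0.75, 0.03, -0.0, -0.0, -0.09, 1]]
[[-0.4, -0.75, 0.04, -0.0, -0.0, -0.1, 1], [-0.39, -0.75, 0.03, -0.0, -0.0, -0.09, 1], [-0.38, -0.76, 0.04, -0.01, -0.0, -0.1, 1], [-0.38, -0.76, 0.03, -0.0, -0.0, -0.09, 1], [-0.37, -0.77, 0.04, -0.01, -0.01, -0.1, 1]]
end [0.43009639 0.07802979 0.2799162 ] [-1.62715414e-04  3.14107509e+00  1.57385763e-04]
```

jog_arm(
  increments=[
    [[-0.53,-0.66,0.03,0,0,-0.09,1],[-0.53,-0.67,0.03,0,0,-0.09,1],[-0.52,-0.67,0.03,0,0,-0.09,1],[-0.51,-0.68,0.03,0,0,-0.09,1],[-0.51,-0.68,0.03,0,0,-0.09,1]],
  ],
)

```text
time: 0.52
tool_pos: [0.215, 0.5386, 0.2986]
tcp_rot: [-0.302, -3.127, 0.002]
wrist_force: [0.0, 1.0, -0.1]
width: 1.0
grip_force: 0.0
```

jog_arm(
  increments=[
    [[-0.5,-0.69,0.03,0,0,-0.09,1],[-0.49,-0.69,0.03,0,0,-0.09,1],[-0.49,-0.69,0.03,0,0,-0.09,1],[-0.48,-0.7,0.03,0,0,-0.09,1],[-0.47,-0.7,0.03,0,0,-0.09,1]],
  ],
)

```text
time: 0.93
tool_pos: [0.2687, 0.4234, 0.2943]
tcp_rot: [-0.229, -3.133, 0.001]
wrist_force: [-0.0, -0.2, 0.1]
width: 1.004
grip_force: 0.0
```

jog_arm(
  increments=[
    [[-0.47,-0.71,0.03,0,0,-0.09,1],[-0.46,-0.71,0.03,0,0,-0.09,1],[-0.45,-0.72,0.03,0,0,-0.09,1],[-0.45,-0.72,0.03,0,0,-0.09,1],[-0.44,-0.73,0.03,0,0,-0.09,1]],
  ],
)

```text
time: 1.35
tool_pos: [0.3224, 0.308, 0.2899]
tcp_rot: [-0.155, -3.137, 0.001]
wrist_force: [0.5, 0.4, 0.4]
width: 1.0
grip_force: 0.0
```

jog_arm(
  increments=[
    [[-0.43,-0.73,0.03,0,0,-0.09,1],[-0.43,-0.73,0.03,0,0,-0.1,1],[-0.42,-0.74,0.03,0,0,-0.09,1],[-0.41,-0.74,0.04,0,0,-0.1,1],[-0.4,-0.75,0.03,0,0,-0.09,1]],
  ],
)

```text
time: 1.77
tool_pos: [0.3761, 0.1926, 0.2852]
tcp_rot: [-0.078, -3.14, 0.0]
wrist_force: [0.6, -0.0, 0.2]
width: 1.004
grip_force: 0.0
```

jog_arm(
  increments=[
    [[-0.4,-0.75,0.04,0,0,-0.1,1],[-0.39,-0.75,0.03,0,0,-0.09,1],[-0.38,-0.76,0.04,0,0,-0.1,1],[-0.38,-0.76,0.03,0,0,-0.09,1],[-0.37,-0.77,0.04,0,0,-0.1,1]],
  ],
)

```text
time: 2.18
tool_pos: [0.4303, 0.0773, 0.2798]
tcp_rot: [0.001, -3.141, -0.0]
wrist_force: [-0.3, -0.2, 0.8]
width: 0.999
grip_force: 0.0
```

```bash
python3 - <<'E'
from h import *
pose()
s=read_state();p,d=viewer.read_camera("wrist");cv2.imwrite("pics/w1.png",p);np.save("pics/w1.npy",d)
# fisheye cloud: depth along optical axis
def wcloud(d,s):
    c=viewer.camera_params("wrist");v,u=np.mgrid[:420,:560];x=(u-c["cx"])/c["fx"];y=(v-c["cy"])/c["fy"];r=np.hypot(x,y)+1e-9
    t=np.tan(np.minimum(r,1.5))/r; P=np.dstack([x*t*d,y*t*d,d,np.ones_like(d)])
    T=np.eye(4);T[:3,:3]=Ro.from_rotvec(s["tcp_rot"]).as_matrix();T[:3,3]=s["tool_pos"]
    return (P@(T@c["hand_eye"]).T)[...,:3]
X=wcloud(d,s);Z=X[...,2];V=p.max(2)
box=(d>0)&(abs(X[...,0]-.43)<.06)&(abs(X[...,1]-.078)<.05)
m=box&(V<75)&(Z>.12)&(Z<.17)
n,l,st,ce=cv2.connectedComponentsWithStats(m.astype(np.uint8))
for i in range(1,n):
    if st[i,4]>100:q=X[l==i];print(st[i],q.min(0),q.max(0),q.mean(0))
E
```

```text
t 2.18 p [0.4303 0.0773 0.2798] zaxis [-0.  0. -1.] yaxis [-0.  1.  0.] w 0.999 grip 0.0 F [-0.3 -0.2  0.8] q [ 0.12 -0.18  2.11  0.    1.21 -1.45]
[ 247  204   52   91 2811] [0.42044705 0.06311382 0.1236381 ] [0.48999486 0.09832083 0.14868885] [0.45111766 0.08018984 0.13940868]
```

View pics/w1.png

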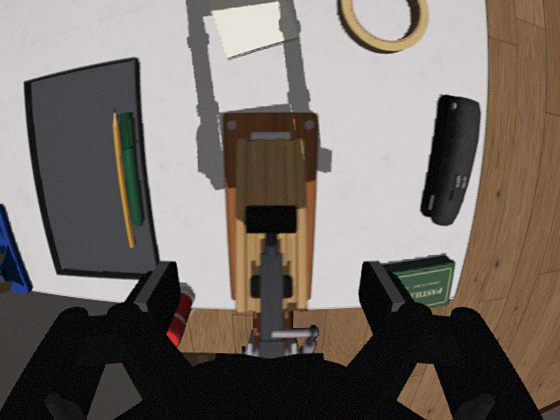

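The handle is at (271,219) in the wrist view, about (0.430, 0.0805) with its top at 0.149. That agrees with the estimate, so I'll go down and pinch.

jog_arm(
  increments=[
    [[0,0.02,0.6,0,0,0,1],[0,0.02,0.6,0,0,0,1],[0,0.02,0.6,0,0,0,1],[0,0.02,0.6,0,0,0,1],[0,0.02,0.6,0,0,0,1]],
  ],
)

```text
time: 2.65
tool_pos: [0.4298, 0.0816, 0.1891]
tcp_rot: [-0.001, -3.141, 0.0]
wrist_force: [-0.3, -0.2, 0.1]
width: 1.001
grip_force: 0.0
```

jog_arm(
  increments=[
    [[0,0,0,0,0,0,-1],[0,0,0,0,0,0,-1],[0,0,0,0,0,0,-1],[0,0,0,0,0,0,-1],[0,0,0,0,0,0,-1]],
  ],
  force=60,
)

```text
time: 3.07
tool_pos: [0.4311, 0.0801, 0.1921]
tcp_rot: [-0.003, 3.14, -0.006]
wrist_force: [-1.6, -8.8, 4.4]
width: 0.412
grip_force: 59.7
```

jog_arm(
  increments=[
    [[0,0,0,0,0,0,-1],[0,0,0,0,0,0,-1],[0,0,0,0,0,0,-1],[0,0,0,0,0,0,-1],[0,0,0,0,0,0,-1]],
  ],
)

```text
time: 3.48
tool_pos: [0.4311, 0.08, 0.1921]
tcp_rot: [-0.002, 3.139, -0.006]
wrist_force: [-0.5, -7.6, 4.0]
width: 0.408
grip_force: 59.7
```

```bash
python3 - <<'E'
from h import *
pose()
p,d=viewer.read_camera("wrist");cv2.imwrite("pics/w2.png",p)
# arc about hinge; handle start (.4304,.138), hinge offset (+.107,+.020)
s=read_state();t=np.array(s["tool_pos"]);ph0=np.arctan2(-.020,-.107);r=.109
wp=[]
for th in np.arange(.1,1.56,.0725)if 0 else np.linspace(0,1.55,31)[1:]:
    o=np.array([.107,0,.020])+r*np.array([np.cos(ph0-th),0,np.sin(ph0-th)])
    wp.append((t+o,DOWN,1,-1))
plan(wp)
E
```

```text
t 3.48 p [0.4311 0.08   0.1921] zaxis [ 0.002 -0.004 -1.   ] yaxis [-0.001  1.    -0.004] w 0.408 grip 59.7 F [-0.5 -7.6  4. ] q [ 0.13 -0.09  2.21 -0.    1.02 -1.44]
[[0.03, -0.0, -0.18, -0.04, 0.02, 0.01, -1], [0.02, -0.0, -0.19, 0.0, 0.0, 0.0, -1], [0.01, -0.0, -0.19, 0.0, 0.0, 0.0, -1], [0.01, -0.0, -0.19, 0.0, 0.0, 0.0, -1], [-0.01, -0.0, -0.18, 0.0, 0.0, 0.0, -1]]
[[-0.02, -0.0, -0.19, 0.0, 0.0, 0.0, -1], [-0.03, -0.0, -0.19, 0.0, 0.0, 0.0, -1], [-0.04, 0.0, -0.18, 0.0, 0.0, 0.0, -1], [-0.05, 0.0, -0.18, 0.0, 0.0, 0.0, -1], [-0.05, 0.0, -0.18, 0.0, 0.0, 0.0, -1]]
[[-0.07, 0.0, -0.18, 0.0, 0.0, 0.0, -1], [-0.07, 0.0, -0.17, 0.0, 0.0, 0.0, -1], [-0.09, 0.0, -0.17, 0.0, 0.0, 0.0, -1], [-0.09, 0.0, -0.16, 0.0, 0.0, 0.0, -1], [-0.1, 0.0, -0.16, 0.0, 0.0, 0.0, -1]]
[[-0.11, 0.0, -0.15, 0.0, 0.0, 0.0, -1], [-0.11, 0.0, -0.15, 0.0, 0.0, 0.0, -1], [-0.13, 0.0, -0.14, 0.0, 0.0, 0.0, -1], [-0.13, 0.0, -0.13, 0.0, 0.0, 0.0, -1], [-0.14, 0.0, -0.13, 0.0, 0.0, 0.0, -1]]
[[-0.14, 0.0, -0.12, 0.0, 0.0, 0.0, -1], [-0.15, 0.0, -0.12, 0.0, 0.0, 0.0, -1], [-0.16, 0.0, -0.1, 0.0, 0.0, 0.0, -1], [-0.16, 0.0, -0.1, 0.0, 0.0, 0.0, -1], [-0.16, 0.0, -0.09, 0.0, 0.0, 0.0, -1]]
[[-0.17, 0.0, -0.08, 0.0, 0.0, 0.0, -1], [-0.18, 0.0, -0.07, 0.0, 0.0, 0.0, -1], [-0.17, 0.0, -0.06, 0.0, 0.0, 0.0, -1], [-0.18, 0.0, -0.05, 0.0, 0.0, 0.0, -1], [-0.19, 0.0, -0.04, 0.0, 0.0, 0.0, -1]]
end [0.51596557 0.08001188 0.31874431] [-4.41283556e-04  3.14131562e+00  8.12120999e-04]
```

View pics/w2.png

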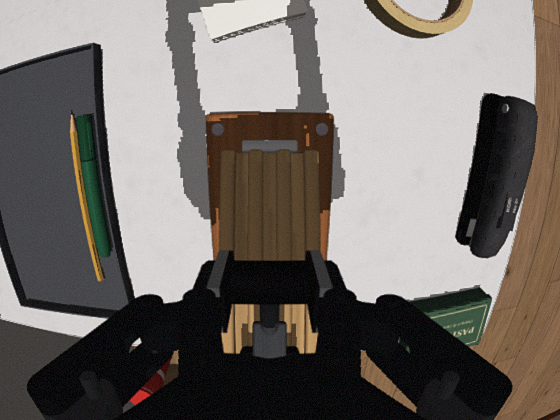

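The pads hold the handle by its ends, around (270,280), and the opening matches 36 mm. I'll lift along the arc.

jog_arm(
  increments=[
    [[0.03,0,-0.18,0,0,0,-1],[0.02,0,-0.19,0,0,0,-1],[0.01,0,-0.19,0,0,0,-1],[0.01,0,-0.19,0,0,0,-1],[-0.01,0,-0.18,0,0,0,-1]],
  ],
)

```text
time: 3.95
tool_pos: [0.429, 0.08, 0.2178]
tcp_rot: [-0.001, 3.14, -0.005]
wrist_force: [7.2, -6.7, -13.1]
width: 0.409
grip_force: 61.0
```

jog_arm(
  increments=[
    [[-0.02,0,-0.19,0,0,0,-1],[-0.03,0,-0.19,0,0,0,-1],[-0.04,0,-0.18,0,0,0,-1],[-0.05,0,-0.18,0,0,0,-1],[-0.05,0,-0.18,0,0,0,-1]],
  ],
)

```text
time: 4.37
tool_pos: [0.4337, 0.08, 0.2445]
tcp_rot: [0.001, -3.141, 0.006]
wrist_force: [4.4, -5.4, -12.6]
width: 0.405
grip_force: 61.0
```

jog_arm(
  increments=[
    [[-0.07,0,-0.18,0,0,0,-1],[-0.07,0,-0.17,0,0,0,-1],[-0.09,0,-0.17,0,0,0,-1],[-0.09,0,-0.16,0,0,0,-1],[-0.1,0,-0.16,0,0,0,-1]],
  ],
)

```text
time: 4.78
tool_pos: [0.4451, 0.0801, 0.2691]
tcp_rot: [0.001, -3.137, 0.006]
wrist_force: [2.5, -5.7, -11.1]
width: 0.412
grip_force: 60.9
```

jog_arm(
  increments=[
    [[-0.11,0,-0.15,0,0,0,-1],[-0.11,0,-0.15,0,0,0,-1],[-0.13,0,-0.14,0,0,0,-1],[-0.13,0,-0.13,0,0,0,-1],[-0.14,0,-0.13,0,0,0,-1]],
  ],
)

```text
time: 5.2
tool_pos: [0.4631, 0.0801, 0.2902]
tcp_rot: [0.0, -3.135, 0.006]
wrist_force: [-1.8, -4.7, -7.6]
width: 0.404
grip_force: 60.4
```

jog_arm(
  increments=[
    [[-0.14,0,-0.12,0,0,0,-1],[-0.15,0,-0.12,0,0,0,-1],[-0.16,0,-0.1,0,0,0,-1],[-0.16,0,-0.1,0,0,0,-1],[-0.16,0,-0.09,0,0,0,-1]],
  ],
)

```text
time: 5.62
tool_pos: [0.4868, 0.0802, 0.307]
tcp_rot: [0.0, -3.136, 0.005]
wrist_force: [-3.9, -5.0, -4.2]
width: 0.404
grip_force: 60.6
```

jog_arm(
  increments=[
    [[-0.17,0,-0.08,0,0,0,-1],[-0.18,0,-0.07,0,0,0,-1],[-0.17,0,-0.06,0,0,0,-1],[-0.18,0,-0.05,0,0,0,-1],[-0.19,0,-0.04,0,0,0,-1]],
  ],
)

```text
time: 6.03
tool_pos: [0.5145, 0.0803, 0.3171]
tcp_rot: [0.0, -3.14, 0.005]
wrist_force: [-0.3, -3.9, -2.8]
width: 0.403
grip_force: 60.1
```

```bash
python3 - <<'E'
from h import *
pose()
p,d=viewer.read_camera("scene");cv2.imwrite("pics/s2.png",cv2.resize(p[100:300,180:400],None,fx=2.5,fy=2.5,interpolation=2))
E
```

```text
t 6.03 p [0.5145 0.0803 0.3171] zaxis [-0.002 -0.003 -1.   ] yaxis [-0.     1.    -0.003] w 0.403 grip 60.1 F [-0.3 -3.9 -2.8] q [ 0.11 -0.04  1.91 -0.    1.27 -1.46]
```

View pics/s2.png

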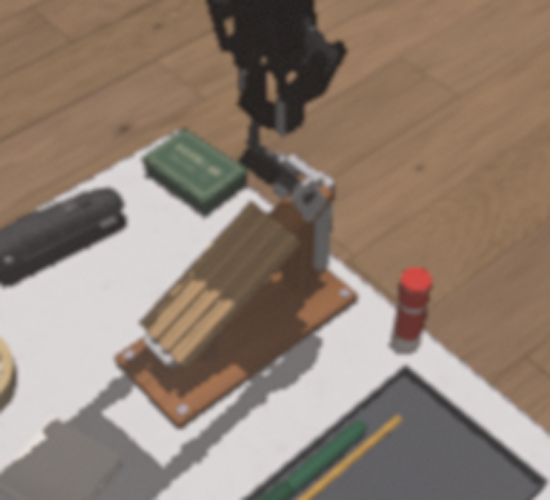

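The arm stands up against the hinge with the handle held at about (270,165), and the rest is still on its bed. I'll release and withdraw upward.

jog_arm(
  increments=[
    [[0,0,0,0,0,0,1],[0,0,0,0,0,0,1],[0,0,0,0,0,0,1],[0,0,0,0,0,0,1],[0,0,0,0,0,0,1]],
  ],
)

```text
time: 6.5
tool_pos: [0.5152, 0.0818, 0.3174]
tcp_rot: [-0.0, 3.141, 0.001]
wrist_force: [-1.0, -0.1, 0.3]
width: 1.0
grip_force: 0.0
```

jog_arm(
  increments=[
    [[0,0,-0.4,0,0,0,1],[0,0,-0.6,0,0,0,1],[0,0,-0.8,0,0,0,1],[0,0,-0.4,0,0,0,1],[0,0,0,0,0,0,1]],
  ],
)

```text
time: 6.92
tool_pos: [0.5167, 0.0818, 0.3876]
tcp_rot: [-0.0, 3.134, 0.001]
wrist_force: [0.2, 0.6, 1.0]
width: 0.999
grip_force: 0.0
```

```bash
python3 - <<'E'
from h import *
pose()
c=viewer.camera_params("scene");p,d=viewer.read_camera("scene");X=cloud(d,c)
m=(d>0)&(p.max(2)<70)&(X[...,2]>.2)&(X[...,2]<.29)&(abs(X[...,0]-.53)<.1)&(abs(X[...,1]-.08)<.08)
print(m.sum(),X[m].mean(0),X[m].max(0),X[m].min(0))
T=np.array([[-.9004,0,.435],[0,1,0],[-.435,0,-.9004]])
plan([((.47,.0805,.36),DOWN,2,1),((.4252,.0805,.25),T,8,1)])
E
```

```text
t 6.92 p [0.5167 0.0818 0.3876] zaxis [ 0.008  0.001 -1.   ] yaxis [-0.     1.     0.001] w 0.999 grip 0.0 F [0.2 0.6 1. ] q [ 0.11 -0.07  1.82  0.    1.39 -1.46]
337 [0.51422675 0.07387469 0.24382976] [0.53081347 0.09353304 0.27809216] [0.4996873  0.05982619 0.20048345]
[[0.77, -0.02, 0.42, 0.0, 0.02, 0.0, 1], [0.77, -0.02, 0.42, 0.01, 0.02, 0.0, 1], [0.19, 0.0, 0.46, -0.0, -0.54, 0.0, 1], [0.21, 0.0, 0.45, -0.0, -0.54, 0.0, 1], [0.24, 0.0, 0.43, -0.0, -0.54, 0.0, 1]]
[[0.26, 0.0, 0.42, -0.0, -0.53, 0.0, 1], [0.28, 0.0, 0.4, -0.0, -0.54, 0.0, 1], [0.31, 0.0, 0.39, -0.0, -0.53, 0.0, 1], [0.33, 0.0, 0.37, -0.0, -0.54, 0.0, 1], [0.34, 0.0, 0.35, -0.0, -0.53, 0.0, 1]]
end [0.42526842 0.08049179 0.25011277] [-3.41215944e-04  2.69184901e+00 -5.59492731e-04]
```

The arm stays open by itself (handle top at z 0.278). Going to the tilted pre-grasp.

jog_arm(
  increments=[
    [[0.77,-0.02,0.42,0,0.02,0,1],[0.77,-0.02,0.42,0,0.02,0,1],[0.19,0,0.46,0,-0.54,0,1],[0.21,0,0.45,0,-0.54,0,1],[0.24,0,0.43,0,-0.54,0,1]],
  ],
)

```text
time: 7.38
tool_pos: [0.4508, 0.0803, 0.3142]
tcp_rot: [-0.0, 2.976, -0.0]
wrist_force: [-0.5, 0.4, -0.0]
width: 1.0
grip_force: 0.0
```

jog_arm(
  increments=[
    [[0.26,0,0.42,0,-0.53,0,1],[0.28,0,0.4,0,-0.54,0,1],[0.31,0,0.39,0,-0.53,0,1],[0.33,0,0.37,0,-0.54,0,1],[0.34,0,0.35,0,-0.53,0,1]],
  ],
)

```text
time: 7.8
tool_pos: [0.4223, 0.0802, 0.2458]
tcp_rot: [-0.0, 2.696, -0.0]
wrist_force: [0.3, -0.1, 0.3]
width: 1.002
grip_force: 0.0
```

```bash
cat >> h.py <<'E'
def wcloud(d,s):
    c=viewer.camera_params("wrist");v,u=np.mgrid[:420,:560];x=(u-c["cx"])/c["fx"];y=(v-c["cy"])/c["fy"];r=np.hypot(x,y)+1e-9
    t=np.tan(np.minimum(r,1.5))/r; P=np.dstack([x*t*d,y*t*d,d,np.ones_like(d)])
    T=np.eye(4);T[:3,:3]=Ro.from_rotvec(s["tcp_rot"]).as_matrix();T[:3,3]=s["tool_pos"]
    return (P@(T@c["hand_eye"]).T)[...,:3]
TILT=np.array([[-.9004,0,.435],[0,1,0],[-.435,0,-.9004]])
E
python3 - <<'E'
from h import *
pose()
s=read_state();p,d=viewer.read_camera("wrist");cv2.imwrite("pics/w3.png",p)
X=wcloud(d,s)
L=(X-[.4574,.0805,.082])@np.array([[.9004,0,.435],[0,1,0],[-.435,0,.9004]]).T  # slope frame
m=(d>0)&(abs(L[...,2]-.018)<.006)&(abs(L[...,0])<.09)&(abs(L[...,1])<.04)
m=cv2.morphologyEx(m.astype(np.uint8),cv2.MORPH_OPEN,np.ones((3,3)))>0
q=L[m];print(m.sum(),"face z",np.median(q[:,2]),"x",np.percentile(q[:,0],[.5,99.5]),"y",np.percentile(q[:,1],[.5,99.5]))
print(cv2.minAreaRect(q[:,:2].astype(np.float32)*1000))
plan([((.4252,.0805,.1486),TILT,5,1)])
E
```

```text
t 7.8 p [0.4223 0.0802 0.2458] zaxis [ 0.431  0.    -0.902] yaxis [-0.  1. -0.] w 1.002 grip 0.0 F [ 0.3 -0.1  0.3] q [ 0.18 -0.41  2.39 -0.12  0.73 -1.32]
11486 face z 0.01844503938827193 x [-0.07510916  0.07159836] y [-0.0293178   0.03029051]
((-4.3609771728515625, 0.4252777099609375), (155.0423126220703, 60.73638153076172), 0.11854039132595062)
[[0.21, 0.01, 0.57, -0.0, -0.02, 0.0, 1], [0.22, 0.01, 0.57, -0.0, -0.02, 0.0, 1], [0.22, 0.0, 0.58, -0.0, -0.02, 0.0, 1], [0.22, 0.01, 0.57, -0.01, -0.03, 0.0, 1], [0.22, 0.0, 0.57, -0.0, -0.02, 0.01, 1]]
end [0.42503129 0.08038002 0.14865125] [ 5.33401496e-04  2.69204266e+00 -3.66340787e-04]
```

View pics/w3.png

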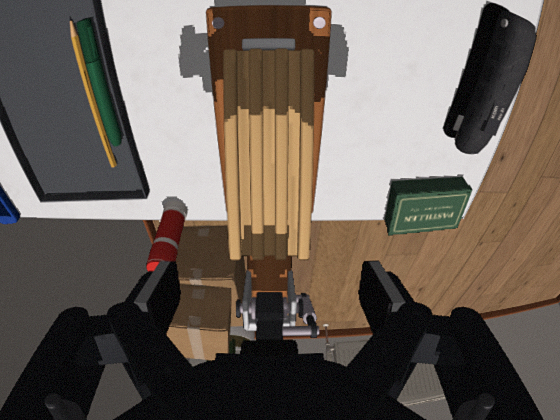

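The rest spans about (225–312, 50–260), dead on the predicted slope position (face at 18.4 mm, y within 0.5 mm). I'll descend and grip.

jog_arm(
  increments=[
    [[0.21,0.01,0.57,0,-0.02,0,1],[0.22,0.01,0.57,0,-0.02,0,1],[0.22,0.01,0.58,0,-0.02,0,1],[0.22,0.01,0.57,0,-0.03,0,1],[0.22,0,0.57,0,-0.02,0,1]],
  ],
)

```text
time: 8.27
tool_pos: [0.4312, 0.0815, 0.1553]
tcp_rot: [-0.0, 2.687, -0.0]
wrist_force: [0.2, -0.2, -0.5]
width: 0.995
grip_force: 0.0
```

jog_arm(
  increments=[
    [[0,0,0,0,0,0,-1],[0,0,0,0,0,0,-1],[0,0,0,0,0,0,-1],[0,0,0,0,0,0,-1],[0,0,0,0,0,0,-1]],
  ],
  force=40,
)

```text
time: 8.68
tool_pos: [0.4324, 0.0817, 0.1579]
tcp_rot: [0.0, 2.683, 0.001]
wrist_force: [0.5, 0.3, -0.6]
width: 0.69
grip_force: 43.1
```

```bash
python3 - <<'E'
from h import *
pose()
p,d=viewer.read_camera("wrist");cv2.imwrite("pics/w4.png",p)
E
```

```text
t 8.68 p [0.4324 0.0817 0.1579] zaxis [ 0.443  0.    -0.897] yaxis [-0.  1.  0.] w 0.69 grip 43.1 F [ 0.5  0.3 -0.6] q [ 0.18 -0.26  2.48 -0.17  0.48 -1.26]
```

View pics/w4.png

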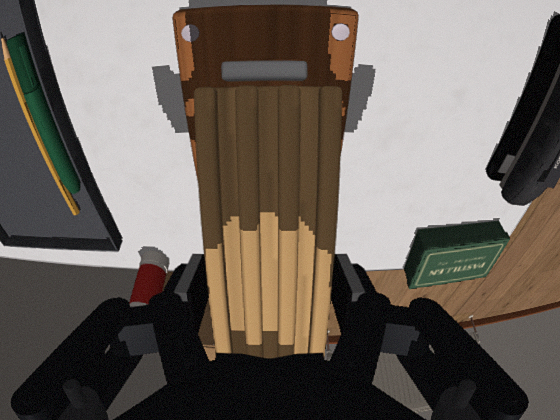

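The pads grip both edges (at (190,280) and (350,280)), about 10 mm up-slope of the middle because the tool stopped short at its reach limit. The grip is firm at the expected width, so I'll lift gently and check.

jog_arm(
  increments=[
    [[0,0,0,0,0,0,-1],[0,0,0,0,0,0,-1],[-0.06,0,-0.12,0,0,0,-1],[-0.09,0,-0.18,0,0,0,-1],[-0.09,0,-0.18,0,0,0,-1]],
  ],
  force=60,
)

```text
time: 9.15
tool_pos: [0.4316, 0.0816, 0.1732]
tcp_rot: [-0.0, 2.685, 0.0]
wrist_force: [-0.3, -0.7, -1.4]
width: 0.674
grip_force: 68.7
```

```bash
python3 - <<'E'
from h import *
pose()
s=read_state();R=Ro.from_rotvec(s["tcp_rot"]).as_matrix()
p,d=viewer.read_camera("wrist");X=wcloud(d,s);L=(X-s["tool_pos"])@R  # tool coords
hsv=cv2.cvtColor(p,cv2.COLOR_BGR2HSV)
m=(d>0)&(hsv[...,1]>60)&(hsv[...,0]<25)&(abs(L[...,1])<.035)&(L[...,2]<.085)&(L[...,2]>.03)&(L[...,0]<.12)
m=cv2.erode(m.astype(np.uint8),np.ones((3,3)))>0
q=L[m];A=np.c_[q[:,:2],np.ones(len(q))];co=np.linalg.lstsq(A,q[:,2],rcond=None)[0]
print("rest in tool: x",np.percentile(q[:,0],[1,99]),"y",np.percentile(q[:,1],[1,99]),"face z hi",np.percentile(q[:,2],[5,30,50,70]),"plane",co)
E
```

```text
t 9.15 p [0.4316 0.0816 0.1732] zaxis [ 0.441  0.    -0.898] yaxis [-0.  1. -0.] w 0.674 grip 68.7 F [-0.3 -0.7 -1.4] q [ 0.18 -0.29  2.46 -0.16  0.52 -1.27]
rest in tool: x [-0.04938086  0.08304976] y [-0.02749542  0.02906473] face z hi [0.05900124 0.05995429 0.06073775 0.06630798] plane [-0.00747303 -0.0008764   0.06291029]
```

The rest follows squarely in the grip: underside about 77.5 mm ahead of the TCP, middle at tool x +9 mm. I'll back off square to the slope, move sideways to clear the hinge, then level over the tray.

```bash
python3 - <<'E'
from h import *
R0=Ro.from_rotvec(read_state()["tcp_rot"]).as_matrix()
D=Ro.from_euler("z",.03).as_matrix()@DOWN
plan([((.414,.0816,.212),R0,4,-1),((.42,-.10,.22),R0,8,-1),((.436,-.1625,.16),D,8,-1)])
E
```

```text
[[0.0, -0.0, -0.35, 0.0, 0.0, 0.0, -1], [0.0, -0.0, -0.34, 0.0, 0.0, 0.0, -1], [0.01, -0.0, -0.35, 0.0, 0.0, 0.0, -1], [0.0, -0.01, -0.34, 0.0, 0.0, 0.0, -1], [-0.04, -0.76, -0.02, 0.0, 0.0, 0.0, -1]]
[[-0.04, -0.76, -0.02, 0.0, 0.0, 0.0, -1], [-0.04, -0.75, -0.02, 0.0, 0.0, 0.0, -1], [-0.04, -0.76, -0.02, 0.0, 0.0, 0.0, -1], [-0.03, -0.75, -0.02, 0.0, 0.0, 0.0, -1], [-0.04, -0.76, -0.02, 0.0, 0.0, 0.0, -1]]
[[-0.03, -0.75, -0.02, 0.0, 0.0, 0.0, -1], [-0.04, -0.76, -0.02, 0.0, 0.0, 0.0, -1], [0.05, -0.26, 0.25, -0.01, 0.55, -0.04, -1], [0.04, -0.26, 0.26, -0.01, 0.55, -0.03, -1], [0.02, -0.26, 0.26, -0.01, 0.55, -0.03, -1]]
[[0.01, -0.26, 0.26, -0.01, 0.55, -0.04, -1], [-0.0, -0.26, 0.26, -0.01, 0.55, -0.03, -1], [-0.02, -0.26, 0.26, -0.0, 0.55, -0.04, -1], [-0.03, -0.26, 0.25, -0.01, 0.54, -0.03, -1], [-0.04, -0.27, 0.25, -0.0, 0.55, -0.04, -1]]
end [ 0.43592202 -0.16256158  0.16002788] [ 4.74821429e-02 -3.14103261e+00  2.81324835e-05]
```

jog_arm(
  increments=[
    [[0,0,-0.35,0,0,0,-1],[0,0,-0.35,0,0,0,-1],[0,0,-0.35,0,0,0,-1],[0,0,-0.35,0,0,0,-1],[-0.04,-0.4,-0.02,0,0,0,-1]],
  ],
)

```text
time: 9.62
tool_pos: [0.4147, 0.0707, 0.2141]
tcp_rot: [-0.003, 2.681, 0.002]
wrist_force: [0.3, 0.1, -0.9]
width: 0.675
grip_force: 68.7
```

jog_arm(
  increments=[
    [[-0.04,-0.7,-0.02,0,0,0,-1],[-0.04,-0.8,-0.02,0,0,0,-1],[-0.04,-0.8,-0.02,0,0,0,-1],[-0.04,-0.8,-0.02,0,0,0,-1],[-0.04,-0.8,-0.02,0,0,0,-1]],
  ],
)

```text
time: 10.03
tool_pos: [0.4181, -0.0485, 0.2177]
tcp_rot: [-0.001, 2.683, -0.0]
wrist_force: [-0.5, -0.0, -1.6]
width: 0.682
grip_force: 68.7
```

jog_arm(
  increments=[
    [[-0.04,-0.8,-0.02,0,0,0,-1],[-0.04,-0.7,-0.02,0,0,0,-1],[0.05,-0.4,0.1,0,0.55,-0.04,-1],[0.04,-0.3,0.1,0,0.55,-0.03,-1],[0.02,-0.3,0.1,0,0.55,-0.03,-1]],
  ],
)

```text
time: 10.45
tool_pos: [0.4202, -0.1238, 0.21]
tcp_rot: [-0.012, 2.859, -0.005]
wrist_force: [-0.8, 0.3, -0.6]
width: 0.678
grip_force: 68.7
```

jog_arm(
  increments=[
    [[0.01,-0.26,0.2,0,0.55,-0.04,-1],[0,-0.26,0.2,0,0.55,-0.03,-1],[-0.02,-0.26,0.2,0,0.55,-0.04,-1],[-0.03,-0.26,0.2,0,0.54,-0.03,-1],[-0.04,-0.2,0.2,0,0.55,-0.04,-1]],
  ],
)

```text
time: 10.87
tool_pos: [0.429, -0.1606, 0.1808]
tcp_rot: [0.044, -3.137, 0.012]
wrist_force: [0.9, -0.3, -1.0]
width: 0.675
grip_force: 68.7
```

```bash
cat > m.py <<'E'
from h import *
pose()
s=read_state();R=Ro.from_rotvec(s["tcp_rot"]).as_matrix()
p,d=viewer.read_camera("wrist");cv2.imwrite("pics/w5.png",p);X=wcloud(d,s);L=(X-s["tool_pos"])@R
hsv=cv2.cvtColor(p,cv2.COLOR_BGR2HSV)
m=(d>0)&(hsv[...,1]>60)&(hsv[...,0]<25)&(abs(L[...,1])<.035)&(L[...,2]<.085)&(L[...,2]>.03)&(L[...,0]<.12)
m=cv2.erode(m.astype(np.uint8),np.ones((3,3)))>0
q=L[m];f=q[abs(q[:,2]-np.percentile(q[:,2],20))<.004];A=np.c_[f[:,:2],np.ones(len(f))];co=np.linalg.lstsq(A,f[:,2],rcond=None)[0]
print("rest in tool: x",np.percentile(q[:,0],[1,99]),"y",np.percentile(q[:,1],[1,99]),"z",np.percentile(q[:,2],[5,30,50,70]),"plane",co)
# tray in world via wrist cam
Z=X[...,2];m=(d>0)&(hsv[...,2]<110)&(hsv[...,1]<70)&(Z<.022)&(Z>-.004)&(X[...,1]<-.03)&(X[...,1]>-.26)&(X[...,0]>.25)&(X[...,0]<.6)
q=X[m];print("tray",q.min(0),q.max(0),np.median(q[:,2]))
D=Ro.from_euler("z",.03).as_matrix()@DOWN
plan([((.436,-.1625,.095),D,5,-1)])
E
python3 m.py
```

```text
t 10.87 p [ 0.429  -0.1606  0.1808] zaxis [-0.004 -0.008 -1.   ] yaxis [-0.028  1.    -0.008] w 0.675 grip 68.7 F [ 0.9 -0.3 -1. ] q [-0.41 -0.03  2.18 -0.01  1.   -2.  ]
rest in tool: x [-0.04908266  0.08335712] y [-0.02753847  0.02924824] z [0.05883014 0.05976435 0.06053691 0.06611627] plane [-0.00433701 -0.00201704  0.05997312]
tray [ 0.25229851 -0.23455167 -0.0018391 ] [ 0.58229369 -0.04355696  0.01937693] 0.002982914080371435
[[-0.04, -0.01, 0.57, -0.01, -0.01, -0.0, -1], [-0.04, -0.0, 0.56, -0.02, -0.01, -0.0, -1], [-0.05, -0.01, 0.57, -0.01, -0.01, -0.0, -1], [-0.04, -0.01, 0.56, -0.02, -0.02, -0.01, -1], [-0.05, -0.0, 0.57, -0.01, -0.01, -0.0, -1]]
end [ 0.43614299 -0.16236423  0.09495472] [ 4.65472894e-02 -3.14073526e+00  6.54069159e-04]
```

View pics/w5.png

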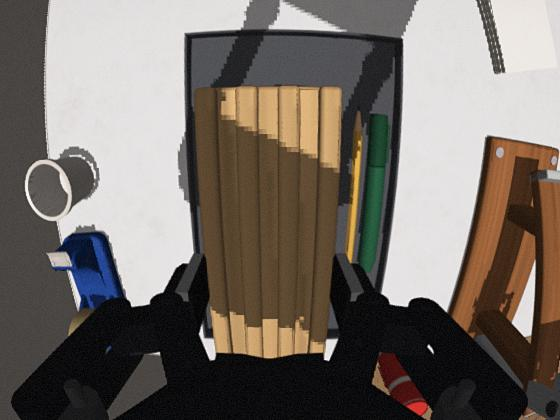

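The rest hangs level over the tray at (195–340, 88–350), aligned with it. The pencil (355,115–260) and marker are clear on the right. Lowering.

jog_arm(
  increments=[
    [[-0.04,-0.01,0.57,-0.01,-0.01,0,-1],[-0.04,0,0.56,-0.02,-0.01,0,-1],[-0.05,-0.01,0.57,-0.01,-0.01,0,-1],[-0.04,-0.01,0.56,-0.02,-0.02,0,-1],[-0.05,0,0.47,-0.01,-0.01,0,-1]],
  ],
)

```text
time: 11.33
tool_pos: [0.4349, -0.1606, 0.0979]
tcp_rot: [-0.044, 3.137, 0.001]
wrist_force: [-0.3, -0.4, -0.8]
width: 0.678
grip_force: 68.7
```

jog_arm(
  increments=[
    [[0,0,0.1,0,0,0,-1],[0,0,0.1,0,0,0,-1],[0,0,0.1,0,0,0,-1],[0,0,0.05,0,0,0,-1],[0,0,0,0,0,0,-1]],
  ],
)

```text
time: 11.75
tool_pos: [0.4353, -0.1608, 0.0885]
tcp_rot: [-0.045, 3.137, 0.001]
wrist_force: [-1.1, 0.2, -1.8]
width: 0.68
grip_force: 68.7
```

```bash
python3 m.py
```

```text
t 11.75 p [ 0.4353 -0.1608  0.0885] zaxis [ 0.004  0.    -1.   ] yaxis [-0.028  1.     0.   ] w 0.68 grip 68.7 F [-1.1  0.2 -1.8] q [-0.41  0.11  2.23  0.    0.79 -2.01]
rest in tool: x [-0.04892254  0.08329303] y [-0.02755503  0.02934558] z [0.05882781 0.05977858 0.06051802 0.06611419] plane [-0.00421442 -0.00180648  0.05997688]
tray [ 0.29421661 -0.23087483 -0.00076305] [ 0.58059342 -0.03009714  0.01878452] 0.00301249820844518
[[-0.0, -0.01, -0.04, 0.0, 0.01, -0.0, -1], [-0.01, -0.01, -0.04, 0.0, 0.01, -0.0, -1], [-0.0, -0.01, -0.05, 0.0, 0.01, -0.01, -1], [-0.01, -0.01, -0.04, 0.0, 0.01, -0.0, -1], [-0.0, -0.02, -0.05, 0.0, 0.0, -0.01, -1]]
end [ 0.43594273 -0.1626437   0.09513898] [-4.79289792e-02  3.14112629e+00  4.59269192e-04]
```

jog_arm(
  increments=[
    [[0,0,0.06,0,0,0,-1],[0,0,0.06,0,0,0,-1],[0,0,0.05,0,0,0,-1],[0,0,0.05,0,0,0,-1],[0,0,0,0,0,0,-1]],
  ],
)

```text
time: 12.22
tool_pos: [0.4346, -0.1606, 0.0809]
tcp_rot: [-0.045, 3.139, 0.002]
wrist_force: [-0.0, 0.8, -0.7]
width: 0.68
grip_force: 68.7
```

jog_arm(
  increments=[
    [[0,0,0.03,0,0,0,-1],[0,0,0.03,0,0,0,-1],[0,0,0,0,0,0,-1],[0,0,0,0,0,0,-1],[0,0,0,0,0,0,-1]],
  ],
)

```text
time: 12.63
tool_pos: [0.4349, -0.1607, 0.0805]
tcp_rot: [-0.045, 3.139, 0.002]
wrist_force: [-4.8, 2.3, 10.5]
width: 0.68
grip_force: 69.9
```

The rest is on the floor (10 N contact). I'll open a little and withdraw.

jog_arm(
  increments=[
    [[0,0,-0.02,0,0,0,0.6],[0,0,0,0,0,0,0.7],[0,0,0,0,0,0,0.7],[0,0,0,0,0,0,0.7],[0,0,0,0,0,0,0.7]],
  ],
)

```text
time: 13.05
tool_pos: [0.4349, -0.1607, 0.0799]
tcp_rot: [-0.045, 3.138, 0.002]
wrist_force: [-0.1, 0.3, -0.3]
width: 0.85
grip_force: 0.0
```

jog_arm(
  increments=[
    [[0,0,-0.2,0,0,0,0.7],[0,0,-0.4,0,0,0,0.7],[0,0,-0.8,0,0,0,0.7],[0,0,-0.9,0,0,0,0.7],[0,0,-0.9,0,0,0,0.7]],
  ],
)

```text
time: 13.47
tool_pos: [0.434, -0.1605, 0.1768]
tcp_rot: [-0.045, 3.14, 0.002]
wrist_force: [0.6, -0.7, -0.1]
width: 0.855
grip_force: 0.0
```

jog_arm(
  increments=[
    [[0,0,-0.8,0,0,0,0.7],[0,0,-0.6,0,0,0,0.7],[0,0,0,0,0,0,0.7],[0,0,0,0,0,0,0.7],[0,0,0,0,0,0,0.7]],
  ],
)

```text
time: 13.88
tool_pos: [0.4339, -0.1605, 0.2173]
tcp_rot: [-0.045, 3.139, 0.002]
wrist_force: [-0.0, 0.4, -0.9]
width: 0.852
grip_force: 0.0
```

```bash
python3 - <<'E'
from h import *
pose()
s=read_state();p,d=viewer.read_camera("wrist");X=wcloud(d,s);hsv=cv2.cvtColor(p,cv2.COLOR_BGR2HSV)
m=(d>0)&(hsv[...,1]>60)&(hsv[...,0]<25)&(X[...,2]>.008)&(X[...,2]<.03)&(X[...,1]<-.115)&(X[...,1]>-.22)
m=cv2.erode(m.astype(np.uint8),np.ones((3,3)))>0
q=X[m];print("rest",cv2.minAreaRect(q[:,:2].astype(np.float32)*1000),"z",np.percentile(q[:,2],[50,80,97]))
f=q[q[:,2]>.017];print("plane",np.linalg.lstsq(np.c_[f[:,:2],np.ones(len(f))],f[:,2],rcond=None)[0])
c=viewer.camera_params("scene");p,d=viewer.read_camera("scene");X=cloud(d,c)
m=(d>0)&(p.max(2)<70)&(X[...,2]>.2)&(X[...,2]<.3)&(abs(X[...,0]-.53)<.1)&(abs(X[...,1]-.08)<.06)
print("arm",m.sum(),X[m].max(0));cv2.imwrite("pics/s5.png",p)
E
```

```text
t 13.88 p [ 0.4339 -0.1605  0.2173] zaxis [ 0.002  0.001 -1.   ] yaxis [-0.028  1.     0.001] w 0.852 grip 0.0 F [-0.   0.4 -0.9] q [-0.41 -0.07  2.14  0.    1.07 -2.01]
rest ((424.4670104980469, -159.6732177734375), (147.18983459472656, 58.494197845458984), 2.4780831336975098) z [0.01978169 0.02095757 0.02183203]
plane [-0.00060097  0.00112863  0.02100896]
arm 258 [0.53049397 0.09325019 0.27764028]
```

View pics/s5.png

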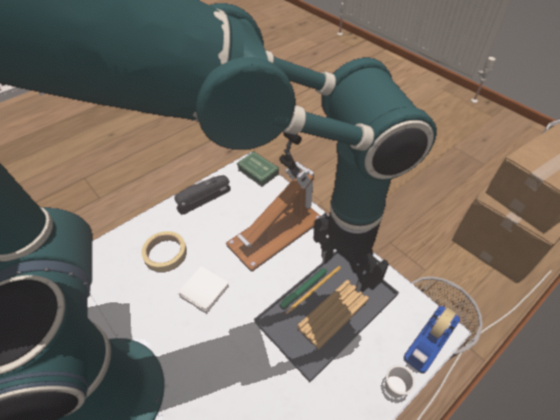

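The picture shows the rest flat in the tray around (335,312), the pens beside it at (310,288), and the clamp arm upright at (292,150). The rest measures (0.424, -0.160), level, with its top at 20 mm. Everything checks, so I'm handing in.

```bash
python3 -c "
from workcell import bot
print(bot.finish_job())"
```

```text
the job is handed in; nothing more can be done
None
```

The clamp arm stands open and untouched, the pen rest lies flat in the free part of the tray with its grooves up, and I've handed the job in at about 14 s of the 58 s; no verdict came back.

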